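Start the clamp screw square and nip the bar

ROBOT

A 6-joint arm with a two-finger parallel gripper is mounted at the origin on a cart in front of the work surface, level with it; the furniture and walls round the work are solid. World frame = base frame: x ahead of the robot, y to its left, z up, the work surface at z = 0. Lengths are in mm, angles in rad, forces in N, time in s.
With the tool pointing down it reaches from about 350 to 975 mm from the base axis. Payload 7.1 kg.
Tool frame: the origin (TCP) lies between the finger pads; the fingertips stand 19 mm ahead of it and the grasp point (between the pads) is the TCP (ctrl.tcp_to_tips is the distance from the TCP to the fingertips, in mm); z points along the fingers, y is the line along which they close (so a half turn about z gives the same grasp; the last joint's range is limited). The gripper opens to 88 mm and grips with 3 to 60 N. Pads are 20 mm wide; open, the fingers measure 115 mm over their backs; the gripper's body (75 mm by 178 mm) begins 61 mm behind the grasp point.
Start: joints at [1.277, 0.423, 1.63, -0, 1.089, -0.019], TCP at [169.565, 601.542, 241.675] pointing down, gripper open.
Joint ranges: [-3, 3], [-0.9, 2.11], [0.09, 2.58], [-1.31, 4.45], [0.11, 2.69], [-2.54, 2.54]. Speed limits (rad/s): [2.39, 2.39, 3.01, 3.14, 3.14, 3.14].

INTERFACE

Orientations are given as a rotation vector (axis times angle).
In Python, from workcell import status, optics, ctrl gives the robot as it stands. The module is installed in compiled form; this text tells all that it offers.
- The arm moves only by the shell command python3 -m inch 'ROWS'. ROWS is JSON, a list that holds one entry, the list of rows, each a list of 7 numbers: the shift along the tool's x, y, z in mm, then the turn, a rotation vector about the tool's x, y, z in rad, then the opening in per cent of the stroke, from 0 (shut) to 100 (fully open). A call has 1 to 20 rows; each row is the pose to reach, as a shift and turn from the pose commanded when the call began, along the tool's axes at that moment; what a row does not reach only later rows make up. A row lasts 1/10 s, in which the tool goes at most 50 mm and 8.59 degrees, less where a joint would pass 70% of its speed; a pose out of reach is approached as far as the arm can. A call with a gripper value outside its range is refused whole. The fingers move at their own pace and stop on an object; the grip force is fixed at half the most. Time passes only in rows, so rows that repeat a pose let the fingers close. It gives the time, the measured TCP pose, the force, the opening and the grip force at its end, in the units of the state.
- status.get_obs(): the state, without advancing time (a new reading comes with each control period).
- optics.get_image(name): name is "scene" or "top" or "wrist"; returns a dict with "frame" (400x640x3 uint8, red, green, blue), "fx", "fy", "cx", "cy" (pixels), "k1" (the pictures are not rectified: a ray, as slopes to the right and down, at radius r is drawn at 1 + k1 r^2 times it, then the intrinsics apply), "rvec" (rotation vector, rad) and "tvec" (3), from world to camera coordinates, as OpenCV has them; the wrist camera has in their place "hand_eye" (4x4, takes a point from camera to tool coordinates, whose origin is the TCP and whose axes are the flange's). Camera axes: x right, y down, z forward; pixel columns grow to the right and rows downward; lengths in mm; the calibration is good to about 2 mm. A picture is of the moment at which its call begins: read the wrist's pose just before it. There is no depth.
- ctrl.close_job(): hands the job in; it is judged then, once.
The state is a dict: "t": time; "qpos": joint angles; "qvel": joint speeds; "joint_torque": joint torques, N m; "ee_pos": TCP position; "orientation": TCP orientation; "ft_force": force on the tool from outside, world axes, zero at the start; "moment": the same for the moment, N m; "width": finger opening in mm; "grasp_force": force on a finger pad.
Only numpy, scipy, OpenCV 4.12 (cv2) and the standard library are available. Lean on these libraries where they do the work, as an engineer would, in place of code of your own. Each camera call takes 0.05 s, during which the arm holds its last target. There are 200 camera calls.

TASK

Take the T-handled key from its stand, lean it into line with the tilted clamp screw and push it squarely down onto the square head until it sits on the collar; only then turn the screw clockwise, about a quarter turn and until it comes up firm, so that its pad nips the round bar in the V-block. Draw the key off along the screw and stand it back upright in its square tube, touching the bottom. Keep the key in line with the screw whenever the screw turns, leave the bar lying in its V, and do not disturb the hooked disc, the centre punch or the nut.

Things in the scene. Friction and masses are not known exactly. Their poses are not given: they have to be found in the camera images.
- bar_clamp: Fixed blue and steel bar clamp: base plate 118x120x12 mm; steel V-block 60 mm wide (x), 70 mm long (y), 54 mm high with an upright 90 degree V; a blue gooseneck 30 mm wide, up to 105 mm high, on its -x side carries the leaning clamp screw. Origin on the table under the V-block; x to its back (away from the robot at yaw 0), y along the V, z up. Place and yaw vary.
- screw_turn (a joint): Turn of the clamp screw (rad), growing clockwise as seen looking down onto its head. It starts slack, between 0 and 0.3; its pad meets the bar near 0.8, nips it well by 1.2, and the screw stops firm at 1.75. It moves in 1.27 mm per rad (steep two-start thread), has a steady drag of 0.12 N m and stays where it is left.
- screw_head (a point): On the screw's axis at the top face of its round collar (32 mm across), where the key's mouth comes to rest. z points out along the axis, 30 degrees from vertical, leaning to the -x side of bar_clamp; x and y are square to the head's flats and turn with it. The brass-coloured square head, 17x17 mm, stands 18 mm out from the collar; its last 3 mm taper to 11.6 mm. Nothing stands above it.
- clamp_screw: The clamp screw itself: collar, shank and a flat pad, 18 mm across, at its lower end, which presses on the bar. Its frame is that of screw_head.
- head_corner (a point): Point on the screw, 12 mm from its axis along the screw's own x and 9 mm out from the collar; it goes round with the screw.
- bar_seat (a point): Point of the bar clamp on the axis that the bar has when it lies in the V, at the middle of the V-block, 51.8 mm above the table.
- round_bar: Loose bright round bar, 28 mm in diameter and 180 mm long, 0.6 kg, lying in the V. Origin at its centre; own y along it.
- key_grip (a point): Centre of the T grip of the loose key, 0.22 kg. The red and black grip is 84 mm long (x), 20 mm thick (y), 26 mm high (z), flat-sided: take it across the 20 mm. z points up from socket to grip along a straight 13.6 mm shank. Any of four quarter positions of the key fits the head.
- key_mouth (a point): Centre of the open lower end of the key's square socket, on the key's axis 106 mm below key_grip (-z); same axes. Socket 28x28 mm outside, 19x19 mm inside, 20 mm deep, flats square to x and y: 1 mm to spare on each side of the screw's head.
- stand_floor (a point): Centre of the floor inside the key stand, 8 mm above the table: a stub of square tube, 35x35 mm inside, walls 4 mm, upright on a fixed 100x100 mm plate; its rim is 34 mm above this point. The key stands in it mouth down on this floor, flats nearly parallel to the tube's. x and y square to the walls, z up.
- hook_disc_2: Bystander: loose steel disc, 112 mm across, with an upright wire hook 140 mm high; origin under it on the table.
- punch_centre (a point): Bystander: centre of the loose centre punch, 118 mm long and 11 mm thick, lying flat.
- nut_centre (a point): Bystander: centre of the loose hexagon nut, 30 mm across flats and 16 mm high.
There are look-alikes about, which are no part of the job. There is more than one size of the bar_clamp; the one meant has the size given above. Leave any blue look-alike of the part that bears key_grip alone.

How it is judged (in metres and radians):
On the way, in this order (a step that is already met when the one before it is completed fails the run):
1. the key sits squarely on the collar of the screw (mouth within 5 mm of its seat, axes within 8 degrees) before the screw has been turned (distance between key_mouth and screw_head below 0.005 m and angle between the z axis of key_mouth and the z axis of screw_head, either way round below 0.14 rad and distance of head_corner from where it was at the start of the episode below 0.004 m), for 0.2 s.
2. the screw is turned with the key on it until its pad presses hard on the bar (1.2 rad or more, over 10 N) (value of joint screw_turn above 1.2 rad and distance between key_mouth and screw_head below 0.006 m and contact force between clamp_screw and round_bar above 10 N), for 0.2 s.
At the end, for the whole second after the job is handed in: The screw stands at 1.2 rad or more and its pad presses on the bar with over 10 N; the bar lies in the V within 30 mm of its middle; the key stands upright in its tube, within 10 mm of the middle and 6 mm of the floor, tilted less than 11 degrees; all at rest (value of joint screw_turn above 1.2 rad and contact force between clamp_screw and round_bar above 10 N and distance between round_bar and bar_seat below 0.03 m and horizontal distance between key_mouth and stand_floor below 0.01 m and z of key_mouth in the frame of stand_floor below 0.006 m and angle between key_grip's own z axis and vertical below 0.2 rad and linear speed of round_bar below 0.02 m/s and velocity of joint screw_turn below 0.05 rad/s); the robot touches nothing.
It fails at once if the screw is turned while the key is more than 10 degrees out of line with it (velocity of joint screw_turn above 0.15 rad/s and angle between the z axis of key_mouth and the z axis of screw_head, either way round above 0.175 rad).
It fails at once if the bar is knocked out of its V (moved more than 30 mm) (distance of round_bar from where it was at the start of the episode above 0.03 m).
It fails at once if a bystander is disturbed (moved more than 20 mm, or the disc tipped) (distance of any of hook_disc_2, punch_centre, nut_centre from where it was at the start of the episode above 0.02 m or angle between hook_disc_2's own z axis and vertical above 0.3 rad).
It also fails if it takes over 64 s, if anything falls off the work surface, if the arm or the gripper's body presses on something with over 40 N, if the wrist force passes 120 N, or if a joint passes its speed limit or range.

## Working session

There is one attempt and no reset: what is moved stays moved. The work goes in short steps, Python scripts to look and compute and a shell command to move; the robot and the scene stay as the last step left them, time stands still between calls to the robot, and variables do not carry over. Pictures are saved under pics/ and viewed, at most 10 in all, crops included, and the job is handed in when it is done.

```bash
mkdir -p pics; python3 - <<'E'
from workcell import status,optics,ctrl
import cv2,pickle
o=status.get_obs();print(o, ctrl.tcp_to_tips)
d={}
for n in ["scene","top","wrist"]:
    i=optics.get_image(n);d[n]=i
    cv2.imwrite(f"pics/{n}0.png",i["frame"][:,:,::-1])
    print(n,{k:v for k,v in i.items() if k!="frame"})
pickle.dump(d,open("im0.pkl","wb"))
E
```

```text
{'t': 0.0, 'qpos': array([ 1.27696813e+00,  4.23832249e-01,  1.63068582e+00, -1.24384455e-05,
        1.08860843e+00, -1.90017519e-02]), 'qvel': array([-0.00111531,  0.00085733,  0.0008125 , -0.00254395,  0.00110453,
       -0.00083423]), 'joint_torque': array([ 2.32723563e-03, -5.44649756e+01, -2.73669899e+01,  6.44992408e-02,
        2.29331141e-02, -1.07531353e-04]), 'ee_pos': array([169.43834246, 601.04378589, 240.90868612]), 'orientation': array([-4.30298727e-01, -3.11175334e+00,  2.38246875e-03]), 'ft_force': array([ 1.28617796, -0.30234074, -0.39374556]), 'moment': array([-0.01087387,  0.00801731, -0.03463092]), 'grasp_force': 0.0, 'width': 87.45235968285523} 19.0
scene {'fx': 460.69427779693206, 'fy': 460.69427779693206, 'cx': 316.75293555316125, 'cy': 203.09490684230707, 'k1': -0.05401458989261501, 'rvec': array([ 2.20687746, -1.20638479,  0.4168076 ]), 'tvec': array([-422.42394398,  418.17436729, 1155.03937052])}
top {'fx': 509.8835564764787, 'fy': 509.8835564764787, 'cx': 319.0879318989085, 'cy': 200.30396819700482, 'k1': 0.04311978127125458, 'rvec': array([ 2.16806321, -2.19041322,  0.07516983]), 'tvec': array([ -87.33674307,  628.01661976, 1313.32154587])}
wrist {'fx': 330.9190609927557, 'fy': 330.9190609927557, 'cx': 319.15727639929247, 'cy': 202.4018406070168, 'k1': -0.04974410126948608, 'hand_eye': array([[ 4.28595430e-04, -9.59599499e-01, -2.81369186e-01,
         7.62100062e+01],
       [ 9.99999850e-01,  3.15365953e-04,  4.47704874e-04,
        -1.65786118e+00],
       [-3.40883112e-04, -2.81369335e-01,  9.59599490e-01,
        -1.42162520e+02],
       [ 0.00000000e+00,  0.00000000e+00,  0.00000000e+00,
         1.00000000e+00]])}
```

View pics/scene0.png

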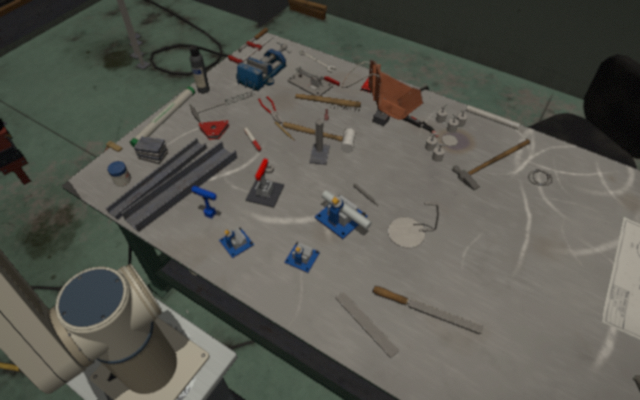

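View pics/top0.png

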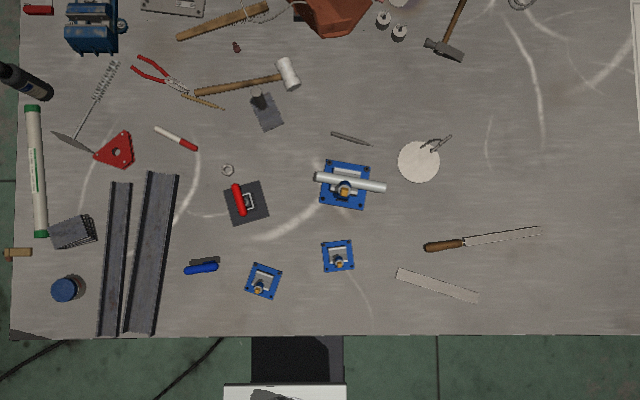

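The big clamp with the bar is at top (345,187) and the red key in its stand is at (245,202). Possible mix-ups:
- **Clamps:** small ones at (338,256) and (263,281).
- **Keys:** a blue key at (202,267).
- **Stands:** a grey stand at (267,111).

The bystanders are the nut (228,170), punch (350,138) and disc (418,162). I'll check the choice in a close crop.

```bash
cat > h.py <<'E'
import numpy as np,cv2,pickle
from scipy.spatial.transform import Rotation as R
from workcell import status,optics,ctrl
def grab(n):
    o=status.get_obs(); i=dict(optics.get_image(n)); i["obs"]=o
    if n=="wrist":
        T=np.eye(4);T[:3,:3]=R.from_rotvec(o["orientation"]).as_matrix();T[:3,3]=o["ee_pos"]
        i["Twc"]=T@np.array(i["hand_eye"])
    return fix(i)
def fix(i):
    if "Twc" not in i:
        T=np.eye(4);T[:3,:3]=cv2.Rodrigues(np.array(i["rvec"]))[0];T[:3,3]=np.array(i["tvec"]).ravel()
        i["Twc"]=np.linalg.inv(T)
    i["K"]=np.array([[i["fx"],0,i["cx"]],[0,i["fy"],i["cy"]],[0,0,1]]);i["D"]=np.array([i["k1"],0,0,0.])
    return i
def ray(i,uv):
    n=cv2.undistortPoints(np.array(uv,float).reshape(-1,1,2),i["K"],i["D"]).reshape(-1,2)
    d=np.c_[n,np.ones(len(n))]@i["Twc"][:3,:3].T
    return i["Twc"][:3,3],d/np.linalg.norm(d,axis=1)[:,None]
def plane(i,uv,z):
    c,d=ray(i,uv);return c+d*((z-c[2])/d[:,2])[:,None]
def proj(i,P):
    T=np.linalg.inv(i["Twc"]);return cv2.projectPoints(np.array(P,float).reshape(-1,1,3),cv2.Rodrigues(T[:3,:3])[0],T[:3,3],i["K"],i["D"])[0].reshape(-1,2)
def tri(rs):
    A=sum(np.eye(3)-np.outer(d,d) for c,d in rs);b=sum((np.eye(3)-np.outer(d,d))@c for c,d in rs);return np.linalg.solve(A,b)
def save(i,name,box=None,k=1):
    f=i["frame"][:,:,::-1]
    if box: x0,y0,x1,y1=box;f=f[y0:y1,x0:x1]
    cv2.imwrite("pics/"+name,cv2.resize(f,None,fx=k,fy=k,interpolation=cv2.INTER_CUBIC))
E
python3 - <<'E'
from h import *
d=pickle.load(open("im0.pkl","rb"));t=fix(d["top"])
save(t,"crop1.png",(215,120,395,235),4)
for n,uv in dict(key=(242,202),plate=(246,203),clamp=(345,185),nut=(228,170),punch=(350,138),disc=(418,162)).items(): print(n,plane(t,uv,0)[0].round())
print("robot base px",proj(t,[0,0,0]))
E
```

```text
key [627. 112.   0.]
plate [624. 101.   0.]
clamp [ 669. -163.    0.]
nut [713. 150.   0.]
punch [ 796. -178.    0.]
disc [ 729. -359.    0.]
robot base px [[284.83954689 446.57551702]]
```

View pics/crop1.png

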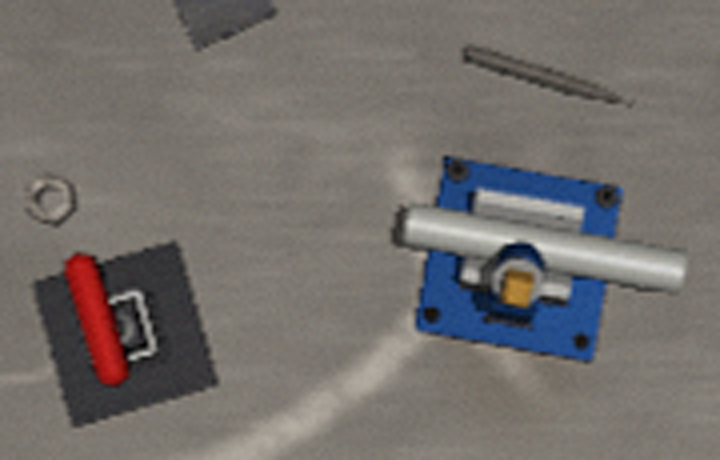

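Choice confirmed: the red T-key stands in its tube on the dark plate at crop (100,320). The large clamp, with the bar and brass square head, is at crop (517,285). Now a closer look at the key with the wrist camera.

```bash
cat >> h.py <<'E'
def rel(P,Rm,o=None):
    "shift (mm, tool axes) and rotvec from current pose to world pose"
    o=o or status.get_obs();R0=R.from_rotvec(o["orientation"])
    return R0.inv().apply(np.array(P)-o["ee_pos"]).round(1),(R0.inv()*R.from_matrix(Rm)).as_rotvec().round(3)
def down(yawy):
    y=np.array([np.cos(yawy),np.sin(yawy),0]);z=np.array([0,0,-1.]);return np.c_[np.cross(y,z),y,z]
E
python3 -c "
from h import *
print(rel([625,100,300],down(np.radians(107))))"
```

```text
(array([-574.5, -358.8,  -58.5]), array([-0.001, -0.   , -0.571]))
```

```bash
R="[-574,-359,-58,0,0,-0.571,100]"; python3 -m inch '[[[-574,-359,-58,0,0,-0.571,100],[-574,-359,-58,0,0,-0.571,100],[-574,-359,-58,0,0,-0.571,100],[-574,-359,-58,0,0,-0.571,100],[-574,-359,-58,0,0,-0.571,100],[-574,-359,-58,0,0,-0.571,100],[-574,-359,-58,0,0,-0.571,100],[-574,-359,-58,0,0,-0.571,100],[-574,-359,-58,0,0,-0.571,100],[-574,-359,-58,0,0,-0.571,100],[-574,-359,-58,0,0,-0.571,100],[-574,-359,-58,0,0,-0.571,100],[-574,-359,-58,0,0,-0.571,100],[-574,-359,-58,0,0,-0.571,100],[-574,-359,-58,0,0,-0.571,100],[-574,-359,-58,0,0,-0.571,100],[-574,-359,-58,0,0,-0.571,100],[-574,-359,-58,0,0,-0.571,100]]]'
python3 - <<'E'
from h import *
w=grab("wrist");pickle.dump(w,open("w1.pkl","wb"));save(w,"w1.png")
o=w["obs"];print(o["ee_pos"],o["qpos"])
h=cv2.cvtColor(w["frame"],cv2.COLOR_RGB2HSV)
m=(((h[...,0]<8)|(h[...,0]>172))&(h[...,1]>150)&(h[...,2]>70)).astype(np.uint8)
c=max(cv2.findContours(m,0,2)[0],key=cv2.contourArea);r=cv2.minAreaRect(c);b=cv2.boxPoints(r);print(r,b)
print(plane(w,b,127).round(1),plane(w,[r[0]],114),plane(w,[r[0]],127))
E
```

```text
t: 1.95
ee_pos: [623.7, 101.4, 299.5]
orientation: [0.466, -3.106, -0.0]
ft_force: [0.3, -0.6, 0.4]
width: 87.6
grasp_force: 0.0
[623.66562561 101.41295563 299.52265746] [ 1.42290254e-01  3.76287589e-01  1.56058353e+00  1.68220596e-04
  1.20543488e+00 -1.72633996e+00]
((319.0, 182.0), (80.0, 20.0), 90.0) [[309. 142.]
 [329. 142.]
 [329. 222.]
 [309. 222.]]
[[584.6  77.5 127. ]
 [579.1  95.6 127. ]
 [655.2 119.7 127. ]
 [661.2 100.4 127. ]] [[621.5513058   98.75119197 114.        ]] [[618.73182137  97.88368535 127.        ]]
```

View pics/w1.png

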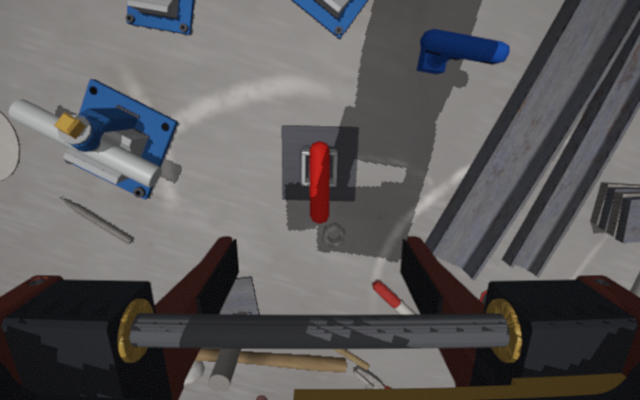

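The wrist view shows the red grip upright in the picture at (319,182), centred over its tube, so the tool yaw matches the key. The brass head of the large clamp is at (70,124). Next I'll work out the clamp yaw and head position from the brass and blue masks.

```bash
python3 - <<'E'
from h import *
d=pickle.load(open("im0.pkl","rb"));t=fix(d["top"]);s=fix(d["scene"]);w=pickle.load(open("w1.pkl","rb"))
rs=[]
for n,i,box in (("top",t,(310,150,395,225)),("scene",s,(310,180,375,240)),("w",w,(0,70,200,210))):
    x0,y0,x1,y1=box;f=i["frame"][y0:y1,x0:x1];h=cv2.cvtColor(f,cv2.COLOR_RGB2HSV)
    m=((h[...,0]>12)&(h[...,0]<28)&(h[...,1]>130)&(h[...,2]>70)).astype(np.uint8)
    c=max(cv2.findContours(m,0,1)[0],key=cv2.contourArea);M=cv2.minAreaRect(c);uv=np.array(M[0])+(x0,y0)
    c0,dd=ray(i,[uv]);rs.append((c0,dd[0]));print(n,cv2.contourArea(c),M,uv)
    b=((h[...,0]>100)&(h[...,0]<125)&(h[...,1]>120)).astype(np.uint8)
    pts=np.argwhere(b)[:,::-1].astype(np.float32)
    if n!="scene":
        n_,lab,st,_=cv2.connectedComponentsWithStats(b);pts=np.concatenate([np.argwhere(lab==k)[:,::-1] for k in range(1,n_) if st[k,4]>40]).astype(np.float32)+(x0,y0)
        P=plane(i,pts,12)[:,:2].astype(np.float32);rr=cv2.minAreaRect(P);print(" plate",rr)
for k in ((0,1),(0,2),(1,2),(0,1,2)):print(k,tri([rs[j] for j in k]).round(1))
f=w["frame"][135:200,285:355];
g=cv2.cvtColor(f,cv2.COLOR_RGB2HSV);m=((g[...,2]>105)&(g[...,1]<60)).astype(np.uint8)
c=max(cv2.findContours(m,0,1)[0],key=cv2.contourArea);print("tube",np.array(cv2.minAreaRect(c)[0])+(285,135),cv2.minAreaRect(c))
print(plane(w,[(318.5,167)],42))
E
```

```text
top 40.0 ((34.0, 42.0), (8.0, 6.0), 90.0) [344. 192.]
 plate ((670.0643920898438, -160.3831329345703), (119.10941314697266, 116.72921752929688), 79.255615234375)
scene 16.5 ((25.0, 20.5), (5.0, 4.0), 90.0) [335.  200.5]
w 375.5 ((69.69229888916016, 54.96153259277344), (24.961509704589844, 17.47305679321289), 33.690067291259766) [ 69.69229889 124.96153259]
 plate ((667.4849243164062, -160.563720703125), (120.13177490234375, 116.90738677978516), 79.30548095703125)
(0, 1) [ 639.9 -155.2  111.8]
(0, 2) [ 639.1 -155.7  114.1]
(1, 2) [ 638.1 -155.8  114.1]
(0, 1, 2) [ 638.9 -155.7  113.6]
tube [305. 168.] ((20.0, 33.0), (34.0, 8.0), 90.0)
[[619.41696427  97.46388637  42.        ]]
```

```bash
cat >> h.py <<'E'
psi=np.radians(-10.7)
n=np.array([-.5*np.cos(psi),-.5*np.sin(psi),.75**.5]);yc=np.array([-np.sin(psi),np.cos(psi),0])
def tilt(sp):
    "tool z = -n ; spin sp (rad) about tool z from tool y = clamp y"
    z=-n;return np.c_[np.cross(yc,z),yc,z]@R.from_rotvec([0,0,sp]).as_matrix()
E
python3 -c "
from h import *
print(rel(np.array([639,-155.7,113.6])+70*n,tilt(0)))"
```

```text
(array([  91.9, -234. ,  125.5]), array([ 0.127, -0.514,  0.473]))
```

```bash
python3 -m inch '[[[92,-234,125,0.127,-0.514,0.473,100],[92,-234,125,0.127,-0.514,0.473,100],[92,-234,125,0.127,-0.514,0.473,100],[92,-234,125,0.127,-0.514,0.473,100],[92,-234,125,0.127,-0.514,0.473,100],[92,-234,125,0.127,-0.514,0.473,100],[92,-234,125,0.127,-0.514,0.473,100],[92,-234,125,0.127,-0.514,0.473,100],[92,-234,125,0.127,-0.514,0.473,100],[92,-234,125,0.127,-0.514,0.473,100],[92,-234,125,0.127,-0.514,0.473,100]]]'
python3 - <<'E'
from h import *
w=grab("wrist");pickle.dump(w,open("wA.pkl","wb"));save(w,"wA.png",(220,80,420,230),4)
print(w["obs"]["qpos"].round(2),proj(w,[[639,-155.7,113.6]]),rel(w["obs"]["ee_pos"],tilt(1.571)))
E
```

```text
t: 3.1
ee_pos: [605.6, -149.3, 175.5]
orientation: [0.243, 2.606, -0.066]
ft_force: [0.4, -0.2, -0.2]
width: 88.1
grasp_force: 0.0
[-0.28  0.38  2.02  0.22  0.23 -1.87] [[321.40379431 220.74515878]] (array([-0.1,  0.2, -0.1]), array([1.000e-03, 1.000e-03, 1.571e+00]))
```

View pics/wA.png

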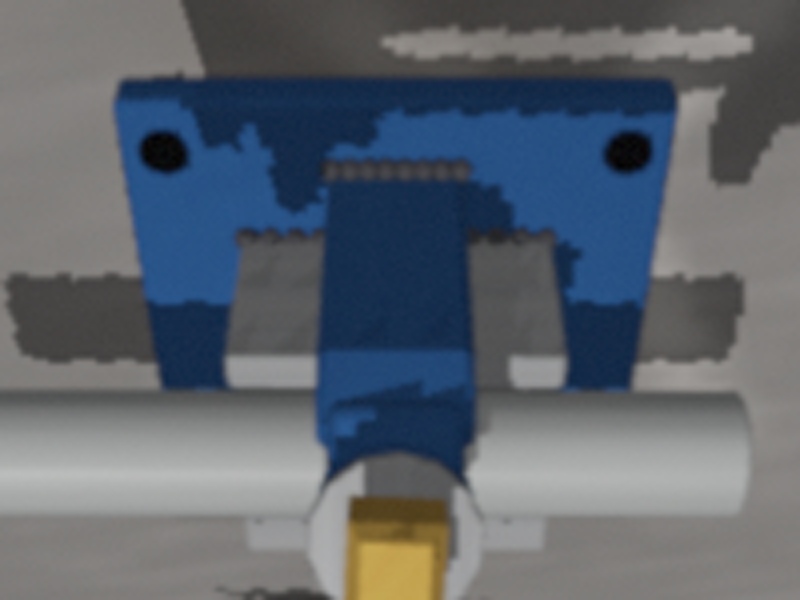

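The view down the screw shows the clamp square in the picture, confirming yaw −10.7°. The grey collar is around full-frame (318,214) and the brass head on it is nearly parallel to the clamp. I'll take a second view with the tool spun 90° to cancel the camera offset, then check the joints on a 50 mm retreat.

```bash
python3 -m inch '[[[0,0,0,0,0,0.8,100],[0,0,0,0,0,1.571,100],[0,0,0,0,0,1.571,100],[0,0,0,0,0,1.571,100],[0,0,0,0,0,1.571,100],[0,0,0,0,0,1.571,100],[0,0,0,0,0,1.571,100],[0,0,0,0,0,1.571,100],[0,0,0,0,0,1.571,100],[0,0,0,0,0,1.571,100],[0,0,0,0,0,1.571,100],[0,0,0,0,0,1.571,100],[0,0,0,0,0,1.571,100]]]'
python3 - <<'E'
from h import *
w=grab("wrist");pickle.dump(w,open("wB.pkl","wb"))
print(w["obs"]["qpos"].round(2),proj(w,[[639,-155.7,113.6]]))
A=pickle.load(open("wA.pkl","rb"))
ims=[]
for i in (A,w):
    u,v=proj(i,[[639,-155.7,113.6]])[0].astype(int);x0,y0=max(u-50,0),max(v-50,0);print("crop origin",x0,y0)
    ims.append(cv2.resize(i["frame"][y0:y0+100,x0:x0+100,::-1],(400,400),interpolation=cv2.INTER_CUBIC))
cv2.imwrite("pics/AB.png",np.hstack(ims))
E
python3 -m inch '[[[0,0,-20,0,0,0,100],[0,0,-50,0,0,0,100],[0,0,-50,0,0,0,100]]]'
python3 -c "
from h import *
o=status.get_obs();print(o['qpos'].round(3),o['ee_pos'])"
```

```text
t: 4.45
ee_pos: [605.1, -150.1, 174.9]
orientation: [2.078, 1.724, 0.462]
ft_force: [-0.5, 0.8, -0.1]
width: 88.2
grasp_force: 0.0
[-0.28  0.38  2.02  0.22  0.23 -0.3 ] [[317.343228   220.19522504]]
crop origin 271 170
crop origin 267 170
t: 4.8
ee_pos: [580.5, -145.8, 220.6]
orientation: [2.076, 1.721, 0.464]
ft_force: [0.1, -0.2, 0.1]
width: 87.9
grasp_force: 0.0
[-0.291  0.263  2.048  0.17   0.308 -0.252] [ 580.49840302 -145.76429047  220.6154353 ]
```

View pics/AB.png

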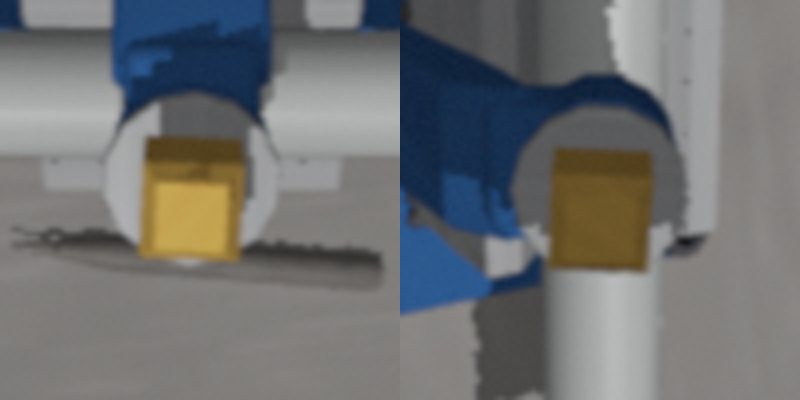

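A (left) and B (right) both show the head turned about 2.5° clockwise from the clamp axes. The brass spans (147..240, 137..258) in crop A and (550..652, 150..270) in crop B. Now I'll solve for the collar centre from these edges.

```bash
python3 - <<'E'
from h import *
from scipy.optimize import least_squares
V=[pickle.load(open("wA.pkl","rb")),pickle.load(open("wB.pkl","rb"))]
meas=[]
for i,(x0,y0) in zip(V,((271,170),(267,170))):
    f=cv2.resize(i["frame"][y0:y0+100,x0:x0+100],None,fx=8,fy=8,interpolation=cv2.INTER_CUBIC)
    h=cv2.cvtColor(f,cv2.COLOR_RGB2HSV);m=((h[...,0]>10)&(h[...,0]<30)&(h[...,1]>110)).astype(np.uint8)
    c=max(cv2.findContours(m,0,1)[0],key=cv2.contourArea);r=cv2.minAreaRect(c);b=cv2.boxPoints(r)/8+(x0,y0)-7/16
    b=b[np.argsort(b[:,1])];top=b[:2].mean(0);bot=b[2:].mean(0);print(r,top,bot);meas.append((top,bot))
H=R.from_matrix(tilt(0.044)).as_matrix()  # head axes
def res(p,full=False):
    C=p[:3];e=np.r_[p[3:5],0];out=[]
    for i,(t,b),k in zip(V,meas,(0,1)):
        Rt=R.from_rotvec(i["obs"]["orientation"]).as_matrix()
        x=tilt(0.044+k*np.pi/2)[:,0]
        P=np.array([C+8.5*x, C-8.5*x+15*n])+Rt@e
        q=proj(i,P);out+=[q[0]-t,q[1]-b]
    return np.r_[np.concatenate(out),p[3:5]/3]
for w in (0,1):
    s=least_squares(res,[631,-154,104,0,0]);
print(s.x.round(2),s.fun.round(2))
C=s.x[:3];print("TCP A/B spin",[R.from_matrix(tilt(0).T@R.from_rotvec(i["obs"]["orientation"]).as_matrix()).as_rotvec().round(3) for i in V])
# tube centre & bar cross-check: screw axis y offset from plate centre
print("axis offset in clamp y", (C-np.array([668,-160.5,0]))@yc, "x",(C-np.array([668,-160.5,0]))@np.array([np.cos(psi),np.sin(psi),0]))
E
```

```text
((383.82073974609375, 397.3875427246094), (204.1506805419922, 239.96351623535156), 2.689770460128784) [319.24390793 204.25474739] [317.83627701 234.2171402 ]
((402.01422119140625, 418.6231689453125), (197.2935333251953, 233.9089813232422), 2.1610794067382812) [317.36555862 207.28147888] [316.26299667 236.49931335]
[ 645.36 -158.91  101.     -1.44    0.  ] [-0.19 -0.04  0.12 -0.02  0.06 -0.45 -0.01  0.38 -0.48  0.  ]
TCP A/B spin [array([-0.   , -0.002, -0.   ]), array([-0.00e+00, -1.00e-03,  1.57e+00])]
axis offset in clamp y -2.6414499906634457 x -22.5443777427012
```

```bash
python3 -c "
from h import *
print(rel([620.5,98.4,230],down(np.radians(107.3))))"
```

```text
(array([247.3,  -0.4, -11.4]), array([ 0.324,  0.542, -2.004]))
```

```bash
python3 -m inch '[[[247,0,-11,0.324,0.542,-2.004,100],[247,0,-11,0.324,0.542,-2.004,100],[247,0,-11,0.324,0.542,-2.004,100],[247,0,-11,0.324,0.542,-2.004,100],[247,0,-11,0.324,0.542,-2.004,100],[247,0,-11,0.324,0.542,-2.004,100],[247,0,-11,0.324,0.542,-2.004,100],[247,0,-11,0.324,0.542,-2.004,100],[247,0,-11,0.324,0.542,-2.004,100],[247,0,-11,0.324,0.542,-2.004,100],[247,0,-11,0.324,0.542,-2.004,100],[247,0,-11,0.324,0.542,-2.004,100],[247,0,-11,0.324,0.542,-2.004,100],[247,0,-11,0.324,0.542,-2.004,100],[247,0,-11,0.324,0.542,-2.004,100],[247,0,-11,0.324,0.542,-2.004,100],[247,0,-11,0.324,0.542,-2.004,100]]]'
python3 - <<'E'
from h import *
print(status.get_obs()["qpos"].round(2),rel([620.5,98.4,114],down(np.radians(107.3))))
w=grab("wrist")
h=cv2.cvtColor(w["frame"],cv2.COLOR_RGB2HSV)
m=(((h[...,0]<8)|(h[...,0]>172))&(h[...,1]>130)&(h[...,2]>40)).astype(np.uint8)
c=max(cv2.findContours(m,0,1)[0],key=cv2.contourArea);r=cv2.minAreaRect(c);b=cv2.boxPoints(r);b=b[np.argsort(b[:,1])]
top=b[:2].mean(0);bot=b[2:].mean(0);print(r,top,bot,proj(w,[[620.5,98.4,114]]))
N=plane(w,[top],105)[0];F=plane(w,[bot],125)[0];print("near",N,"far",F,"mid",(N+F)/2,"len",np.linalg.norm((F-N)[:2]))
E
```

```text
t: 6.5
ee_pos: [620.8, 97.9, 227.0]
orientation: [0.467, -3.104, -0.004]
ft_force: [0.2, -0.3, 0.1]
width: 87.9
grasp_force: 0.0
[ 0.14  0.45  1.63  0.    1.07 -1.73] (array([-1.00e-01,  2.00e-01,  1.13e+02]), array([ 0.003, -0.002, -0.003]))
((322.0, 206.5), (101.0, 26.0), 90.0) [322. 156.] [322. 257.] [[321.69701587 205.3778984 ]]
near [583.58735349  87.28927972 105.        ] far [658.95119103 110.48171108 125.        ] mid [621.26927226  98.8854954  115.        ] len 78.85173987150475
```

```bash
python3 -m inch '[[[0,0,45,0,0,0,100],[0,0,90,0,0,0,100],[0,0,113,0,0,0,100],[0,0,113,0,0,0,100],[0,0,113,0,0,0,100],[0,0,113,0,0,0,0],[0,0,113,0,0,0,0],[0,0,113,0,0,0,0],[0,0,113,0,0,0,0],[0,0,113,0,0,0,0],[0,0,113,0,0,0,0],[0,0,113,0,0,0,0],[0,0,113,0,0,0,0],[0,0,113,0,0,0,0],[0,0,113,0,0,0,0]]]'; python3 -c "
from h import *
o=status.get_obs();print(o['ee_pos'],o['orientation'],o['qpos'].round(3))"
```

```text
t: 8.05
ee_pos: [620.8, 98.2, 114.4]
orientation: [0.471, -3.103, -0.003]
ft_force: [-0.2, -0.2, -0.9]
width: 20.1
grasp_force: 30.0
[620.75108939  98.15861879 114.3849799 ] [ 0.47078744 -3.1032281  -0.003368  ] [ 0.137  0.589  1.694  0.003  0.861 -1.737]
```

```bash
python3 -m inch '[[[0,0,-30,0,0,0,0],[0,0,-70,0,0,0,0],[0,0,-110,0,0,0,0],[0,0,-140,0,0,0,0],[0,0,-140,0,0,0,0],[0,0,-140,0,0,0,0]]]'; python3 -c "
from h import *
C=np.array([645.4,-158.9,101])
print(rel(C+150*n,tilt(0.042)))
w=grab('wrist');save(w,'lift.png');pickle.dump(w,open('wl.pkl','wb'))"
```

```text
t: 8.65
ee_pos: [620.9, 97.9, 254.1]
orientation: [0.471, -3.103, -0.003]
ft_force: [-0.1, 0.2, -3.4]
width: 19.5
grasp_force: 30.0
(array([ 118.9, -217.4,   22.9]), array([ 0.119, -0.52 ,  0.517]))
```

```bash
python3 -m inch '[[[119,-217,23,0.119,-0.52,0.517,0],[119,-217,23,0.119,-0.52,0.517,0],[119,-217,23,0.119,-0.52,0.517,0],[119,-217,23,0.119,-0.52,0.517,0],[119,-217,23,0.119,-0.52,0.517,0],[119,-217,23,0.119,-0.52,0.517,0],[119,-217,23,0.119,-0.52,0.517,0],[119,-217,23,0.119,-0.52,0.517,0],[119,-217,23,0.119,-0.52,0.517,0],[119,-217,23,0.119,-0.52,0.517,0],[119,-217,23,0.119,-0.52,0.517,0],[119,-217,23,0.119,-0.52,0.517,0]]]'; python3 - <<'E'
from h import *
C=np.array([645.4,-158.9,101])
w=grab('wrist');s=grab('scene');t=grab("top");pickle.dump((w,s,t),open('wp.pkl','wb'))
print(w["obs"]["qpos"].round(3),rel(C+150*n,tilt(0.042)),rel(C+124*n,tilt(0.042)))
o=w["obs"];T=w["obs"]["ee_pos"];z=R.from_rotvec(o["orientation"]).as_matrix()[:,2]
for k in (0,86,106):print(k,proj(w,[T+k*z]),proj(s,[T+k*z]),proj(t,[T+k*z]))
print("C",proj(w,[C,C+18*n]),proj(s,[C]),proj(t,[C,C+18*n]))
f=[cv2.resize(w["frame"][90:290,220:420],(400,400),interpolation=cv2.INTER_CUBIC)]
u,v=proj(s,[C+30*n])[0].astype(int);f.append(cv2.resize(s["frame"][v-40:v+40,u-40:u+40],(400,400),interpolation=cv2.INTER_CUBIC));print("scene crop origin",u-40,v-40)
cv2.imwrite("pics/pre.png",np.hstack(f)[:,:,::-1])
E
```

```text
t: 9.9
ee_pos: [572.2, -144.0, 231.3]
orientation: [0.297, 2.601, -0.05]
ft_force: [0.2, 0.3, -1.6]
width: 20.2
grasp_force: 30.0
[-0.293  0.234  2.055  0.164  0.336 -1.777] (array([ 0.3, -0.6,  0.3]), array([0.   , 0.001, 0.   ])) (array([ 0.3, -0.6, 26.3]), array([0.   , 0.001, 0.   ]))
0 [[322.59039755 273.19562559]] [[319.46088831 187.1088047 ]] [[341.39296949 217.73409699]]
86 [[321.35591543 215.65833537]] [[329.90241904 195.84502407]] [[343.38092136 201.08578169]]
106 [[321.1804364  207.50138061]] [[332.15469881 197.72968722]] [[343.80738528 197.51679211]]
C [[319.5984685  192.62580344]
 [319.64834496 197.93526143]] [[337.10162562 202.07211865]] [[345.12508105 190.26286683]
 [344.76773902 193.2679826 ]]
scene crop origin 293 159
```

View pics/pre.png

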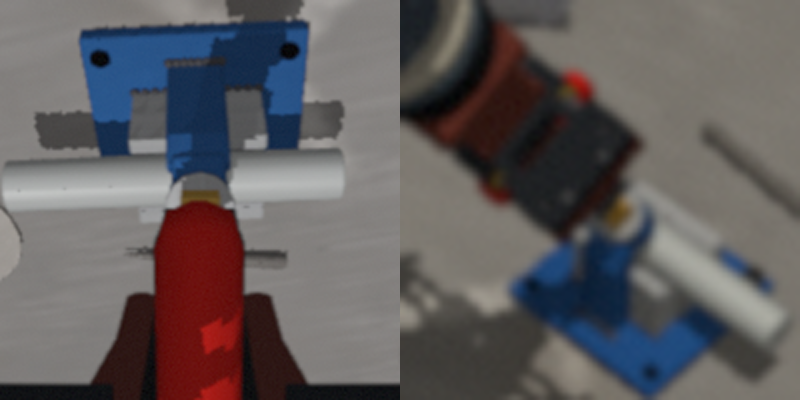

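The wrist view shows the grip centred at crop x≈200, hiding the mouth. The brass head peeks out above it at crop (201,197), and all is roughly in line. I'll check the lateral offset numerically.

```bash
python3 - <<'E'
from h import *
C=np.array([645.4,-158.9,101])
w,s,t=pickle.load(open('wp.pkl','rb'))
for nm,i in (("A",pickle.load(open("wA.pkl","rb"))),("B",pickle.load(open("wB.pkl","rb"))),("now",w)):
    o=i["obs"];Rt=R.from_rotvec(o["orientation"]);print(nm,o["ee_pos"].round(2),"C in tool",Rt.inv().apply(C-o["ee_pos"]).round(2),"spin",(tilt(0).T@Rt.as_matrix())[:2,2].round(4))
print(w["hand_eye"][:3,3])
h=cv2.cvtColor(w["frame"],cv2.COLOR_RGB2HSV)
red=((h[...,0]<8)|(h[...,0]>172))&(h[...,1]>130)&(h[...,2]>40)
br=(h[...,0]>10)&(h[...,0]<30)&(h[...,1]>110)
for v in (230,240,250,260,270,280):
    c=np.flatnonzero(red[v]);print("red",v,c.min(),c.max())
for v in range(184,192):
    c=np.flatnonzero(br[v,290:350])+290;print("brass",v,(c.min(),c.max()) if len(c) else None)
o=status.get_obs
print([status.get_obs()["ee_pos"].round(2) for _ in range(3)])
E
```

```text
A [ 605.56 -149.3   175.49] C in tool [ 1.97 -2.05 84.97] spin [-0.002   0.0001]
B [ 605.05 -150.08  174.86] C in tool [-1.13 -1.27 84.6 ] spin [-0.001  -0.0005]
now [ 572.17 -143.99  231.32] C in tool [  0.49  -1.16 150.22] spin [-0.0006  0.0006]
[  76.84393533   -1.72800352 -141.85518372]
red 230 298 340
red 240 285 639
red 250 282 356
red 260 279 359
red 270 273 365
red 280 46 592
brass 184 None
brass 185 (np.int64(322), np.int64(322))
brass 186 (np.int64(312), np.int64(328))
brass 187 (np.int64(312), np.int64(328))
brass 188 (np.int64(311), np.int64(328))
brass 189 (np.int64(311), np.int64(329))
brass 190 (np.int64(311), np.int64(329))
brass 191 (np.int64(311), np.int64(329))
[array([ 571.95, -144.39,  231.32]), array([ 571.95, -144.39,  231.32]), array([ 571.95, -144.39,  231.32])]
```

```bash
python3 -m inch '[[[0,0,15,0,0,0,0],[0,0,26,0,0,0,0],[0,0,28,0,0,0,0],[0,0,30,0,0,0,0],[0,0,31,0,0,0,0],[0,0,32,0,0,0,0],[0,0,32,0,0,0,0]]]'; cat >> h.py <<'E'
def st(Cc=np.array([645.4,-158.9,101])):
    o=status.get_obs();Rt=R.from_rotvec(o["orientation"]);print("F tool",Rt.inv().apply(o["ft_force"]).round(1),"M tool",Rt.inv().apply(o["moment"]).round(2),"C in tool",Rt.inv().apply(Cc-o["ee_pos"]).round(1),"rot",R.from_matrix(tilt(0.042).T@Rt.as_matrix()).as_rotvec().round(3),"j",o["qpos"].round(2),o["width"])
E
python3 -c "
from h import *
st()"
```

```text
t: 10.75
ee_pos: [587.3, -147.4, 203.5]
orientation: [0.299, 2.602, -0.051]
ft_force: [-0.5, 0.6, -3.3]
width: 19.8
grasp_force: 30.0
F tool [2.2 0.4 2.5] M tool [-0.17  0.68  0.03] C in tool [ -0.   -0.5 118.3] rot [-0. -0. -0.] j [-0.29  0.3   2.04  0.19  0.28 -1.8 ] 19.757358621147084
```

```bash
python3 -m inch '[[[0,0,2,0,0,0,0],[0,0,4,0,0,0,0],[0,0,6,0,0,0,0],[0,0,6,0,0,0,0]]]' >/dev/null; python3 -c "
from h import *
st()"; python3 -m inch '[[[0,0,1,0,0,0,0],[0,0,2,0,0,0,0],[0,0,3,0,0,0,0],[0,0,3,0,0,0,0]]]' >/dev/null; python3 -c "
from h import *
st()"
```

```text
F tool [2.3 0.2 2.7] M tool [-0.21  0.87  0.03] C in tool [ -0.   -0.5 112. ] rot [-0.  0. -0.] j [-0.29  0.32  2.04  0.2   0.27 -1.81] 19.94927473085648
F tool [  5.6   0.4 -28.5] M tool [-0.16  1.52  0.09] C in tool [  1.   -0.5 111.1] rot [-0.    -0.002 -0.   ] j [-0.29  0.32  2.04  0.2   0.27 -1.81] 20.243989021262564
```

```bash
python3 - <<'E'
from h import *
C=np.array([645.4,-158.9,101])
for nm,hw in (("wrist",60),("scene",25),("top",25)):
    i=grab(nm);u,v=proj(i,[C+9*n])[0].astype(int)
    h=cv2.cvtColor(i["frame"],cv2.COLOR_RGB2HSV);br=(h[...,0]>10)&(h[...,0]<30)&(h[...,1]>110)&(h[...,2]>50)
    q=np.argwhere(br[v-hw:v+hw,u-hw:u+hw])+(v-hw,u-hw);print(nm,u,v,len(q),q.mean(0) if len(q) else "", proj(i,[C,C+18*n]).round(1).tolist())
    if nm=="wrist":save(i,"c1.png",(240,120,400,260),4)
E
```

```text
wrist 320 207 0  [[320.6, 204.5], [320.7, 211.4]]
scene 336 201 4 [190.75 324.5 ] [[337.1, 202.1], [335.2, 200.5]]
top 344 191 9 [211.77777778 332.44444444] [[345.1, 190.3], [344.8, 193.3]]
```

View pics/c1.png

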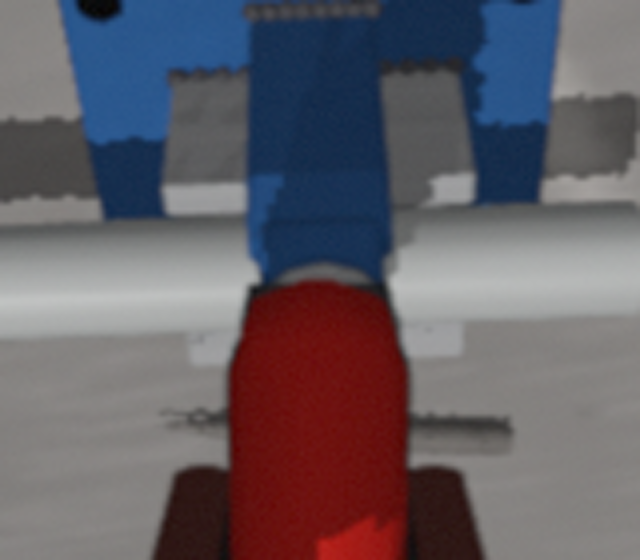

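The view shows no brass left. The dark socket corners are at crop (250,288) and (388,288), with a thin arc of collar just above at crop (320,263). I'll solve for how far the mouth and collar are from the camera.

```bash
python3 - <<'E'
from h import *
w=grab("wrist");o=w["obs"];Rt=R.from_rotvec(o["orientation"]).as_matrix()
f=lambda p:proj(w,[o["ee_pos"]+Rt@np.array(p,float)])[0].round(1)
for z in (86,96,106):print("socket corner",z,f([14,-14,z]),f([14,14,z]))
for d in (104,106,110,114,118,122):print("collar edge",d,f([16,0,d]),f([17,0,d]), f([8.5,0,d]))
E
```

```text
socket corner 86 [301.8 197.1] [341.  197.1]
socket corner 96 [302.5 193.5] [340.1 193.5]
socket corner 106 [303.1 190.2] [339.3 190.2]
collar edge 104 [321.2 188.3] [321.2 187. ] [321.2 197.7]
collar edge 106 [321.2 187.7] [321.2 186.4] [321.2 197.1]
collar edge 110 [321.2 186.4] [321.2 185.2] [321.2 195.7]
collar edge 114 [321.2 185.3] [321.2 184. ] [321.1 194.4]
collar edge 118 [321.1 184.1] [321.1 182.9] [321.1 193.1]
collar edge 122 [321.1 183. ] [321.1 181.8] [321.1 191.9]
```

```bash
q(){ python3 -c "
from h import *
st()"; }; python3 -m inch '[[[0,0,-3,0,0,0,0],[2.5,0,-3,0,0,0,0],[2.5,0,-3,0,0,0,0]]]' >/dev/null; q; python3 -m inch '[[[-2.5,0,0,0,0,0,0],[-5,0,0,0,0,0,0],[-5,0,0,0,0,0,0]]]' >/dev/null; q;  python3 -m inch '[[[2.5,0,0,0,0,0,0],[2.5,2.5,0,0,0,0,0],[2.5,2.5,0,0,0,0,0]]]' >/dev/null; q; python3 -m inch '[[[0,-2.5,0,0,0,0,0],[0,-5,0,0,0,0,0],[0,-5,0,0,0,0,0]]]' >/dev/null; q; python3 -m inch '[[[0,2.5,0,0,0,0,0],[0,2.5,0,0,0,0,0]]]' >/dev/null; q
```

```text
F tool [-0.2  0.5  0.4] M tool [-0.35  0.19  0.04] C in tool [ -1.3  -0.4 112.3] rot [ 0.    -0.002 -0.   ] j [-0.29  0.32  2.04  0.2   0.26 -1.81] 19.780089609200395
F tool [3.7 0.5 1.1] M tool [-0.18  1.18  0.03] C in tool [  1.4  -0.5 111.9] rot [-0.     0.002 -0.   ] j [-0.29  0.32  2.03  0.19  0.27 -1.8 ] 19.6831003272441
F tool [ 0.6 -2.9  3.2] M tool [ 0.64  0.47 -0.06] C in tool [  0.9  -2.7 112.2] rot [ 0.    -0.002 -0.   ] j [-0.28  0.32  2.04  0.18  0.27 -1.79] 19.86933430510743
F tool [0.4 8.3 4. ] M tool [-2.06  0.25  0.03] C in tool [  0.6   1.2 112.3] rot [-0.001 -0.001  0.   ] j [-0.29  0.32  2.04  0.21  0.27 -1.82] 20.10136593196324
F tool [1.3 0.1 0.9] M tool [-0.04  0.48 -0.01] C in tool [  0.7  -0.5 112.3] rot [-0.    -0.001 -0.   ] j [-0.29  0.32  2.04  0.2   0.27 -1.81] 19.80605912850883
```

```bash
q(){ python3 -c "
from h import *
st()"; }; python3 -m inch '[[[-0.3,0.7,0,0,0,0,0],[-0.3,0.7,1.5,0,0,0,0],[-0.3,0.7,3,0,0,0,0],[-0.3,0.7,3,0,0,0,0]]]' >/dev/null; q; python3 -m inch '[[[0,0,1,0,0,0,0],[0,0,2,0,0,0,0],[0,0,2,0,0,0,0]]]' >/dev/null; q
```

```text
F tool [  4.7   2.3 -29. ] M tool [-0.5   1.04 -0.03] C in tool [  1.3  -1.3 111.1] rot [-0.    -0.002 -0.   ] j [-0.29  0.32  2.04  0.2   0.27 -1.81] 20.088344306918106
F tool [  5.4   2.9 -43.3] M tool [-0.64  1.07 -0.01] C in tool [  2.6  -1.3 110.1] rot [-0.    -0.004 -0.   ] j [-0.29  0.32  2.04  0.2   0.26 -1.81] 19.92922368623968
```

The contact depth agrees with the three-camera triangulation of the head, and lateral play is blocked on all four sides, so the key is seated. I'll ease the push slightly, then turn clockwise (+z), following the thread down.

```bash
q(){ python3 -c "
from h import *
st()"; }; python3 -m inch '[[[0,0,-1,0,0,0,0],[0,0,-1,0,0,0,0],[0,0,-1,0,0,0,0],[0,0,-1,0,0,0,0]]]' >/dev/null; q; python3 -m inch '[[[0,0,0.1,0,0,0.08,0],[0,0,0.2,0,0,0.16,0],[0,0,0.3,0,0,0.24,0],[0,0,0.4,0,0,0.32,0],[0,0,0.5,0,0,0.4,0],[0,0,0.5,0,0,0.4,0]]]' >/dev/null; q
```

```text
F tool [  2.5   2.2 -29. ] M tool [-0.69  0.72 -0.09] C in tool [  2.5  -1.3 110.3] rot [-0.    -0.004 -0.   ] j [-0.29  0.32  2.04  0.2   0.26 -1.81] 19.979533429992095
F tool [  2.4  -3.9 -30.4] M tool [0.87 0.54 0.03] C in tool [  1.9  -1.4 109.8] rot [-0.    -0.004  0.402] j [-0.29  0.32  2.04  0.2   0.26 -1.4 ] 19.68461441453769
```

```bash
q(){ python3 -c "
from h import *
st()"; }; python3 -m inch '[[[0,0,0.1,0,0,0.1,0],[0,0,0.2,0,0,0.2,0]]]' >/dev/null; q; python3 -m inch '[[[0,0,0.1,0,0,0.1,0],[0,0,0.2,0,0,0.2,0]]]' >/dev/null; q;  python3 -m inch '[[[0,0,0.1,0,0,0.1,0],[0,0,0.2,0,0,0.2,0]]]' >/dev/null; q
```

```text
F tool [  1.9  -3.6 -28.4] M tool [ 1.36  0.3  -0.09] C in tool [  1.5  -1.6 109.5] rot [-0.    -0.004  0.604] j [-0.29  0.32  2.04  0.2   0.26 -1.2 ] 19.80550161636072
F tool [  1.2  -6.2 -30.3] M tool [ 1.55  0.01 -0.17] C in tool [  1.1  -1.7 109.4] rot [-0.001 -0.003  0.804] j [-0.29  0.32  2.04  0.2   0.26 -1.  ] 19.968563457944583
F tool [  0.2  -4.3 -31.1] M tool [ 1.55 -0.2  -0.23] C in tool [  0.6  -1.7 109.2] rot [-1.000e-03 -3.000e-03  1.003e+00] j [-0.29  0.32  2.04  0.2   0.26 -0.8 ] 19.99647837349317
```

```bash
q(){ python3 -c "
from h import *
st()"; }; python3 -m inch '[[[0,0,0.1,0,0,0.1,0],[0,0,0.2,0,0,0.2,0],[0,0,0.3,0,0,0.3,0]]]' >/dev/null; q; python3 -m inch '[[[0,0,0.1,0,0,0.1,0],[0,0,0.2,0,0,0.2,0]]]' >/dev/null; q;  python3 -m inch '[[[0,0,0.1,0,0,0.1,0],[0,0,0.1,0,0,0.15,0],[0,0,0.1,0,0,0.15,0]]]' >/dev/null; q
```

```text
F tool [ -0.4  -4.6 -31.1] M tool [ 1.5  -0.42 -0.28] C in tool [ -0.2  -1.5 108.9] rot [-1.000e-03 -2.000e-03  1.303e+00] j [-0.29  0.32  2.04  0.2   0.26 -0.5 ] 20.255424468556733
F tool [ -0.7  -5.8 -32.4] M tool [ 1.49 -0.45 -0.39] C in tool [ -0.7  -1.2 108.7] rot [-1.000e-03 -2.000e-03  1.503e+00] j [-0.29  0.32  2.04  0.2   0.26 -0.3 ] 20.083218942436183
F tool [ -0.1  -5.2 -31.2] M tool [ 1.54 -0.46 -0.23] C in tool [ -1.   -0.6 108.5] rot [-1.00e-03 -1.00e-03  1.65e+00] j [-0.29  0.32  2.04  0.2   0.26 -0.16] 19.79835994247349
```

```bash
q(){ python3 -c "
from h import *
st()"; }; python3 -m inch '[[[0,0.4,0.1,0,0,0.1,0],[0,0.4,0.1,0,0,0.1,0]]]' >/dev/null; q; python3 -m inch '[[[0,0,0.1,0,0,0.08,0],[0,0,0.1,0,0,0.16,0]]]' >/dev/null; q;  python3 -m inch '[[[0,0,0,0,0,0.08,0],[0,0,0,0,0,0.08,0],[0,0,0,0,0,0.08,0]]]' >/dev/null; q
```

```text
F tool [  0.8  -6.5 -30.6] M tool [ 1.72 -0.19 -0.17] C in tool [ -1.3  -0.3 108.4] rot [-1.000e-03  0.000e+00  1.752e+00] j [-0.29  0.32  2.04  0.2   0.26 -0.06] 19.879186752446763
F tool [ -1.3  -6.1 -31.9] M tool [ 1.49 -0.45 -0.72] C in tool [-1.300e+00 -1.000e-01  1.084e+02] rot [-0.     0.     1.911] j [-0.29  0.33  2.04  0.2   0.26  0.1 ] 19.803865973640818
F tool [ -1.4  -6.2 -32. ] M tool [ 1.47 -0.62 -0.8 ] C in tool [ -1.4  -0.2 108.3] rot [-1.000e-03 -0.000e+00  1.987e+00] j [-0.29  0.33  2.04  0.2   0.26  0.18] 20.477190020495602
```

It has come up firm: −0.8 N m at about 1.9 rad commanded, which includes the play. Now I'll relieve the twist and draw the key off along the axis.

```bash
q(){ python3 -c "
from h import *
st()"; }; python3 -m inch '[[[0,0,0,0,0,-0.1,0],[0,0,-1,0,0,-0.18,0],[0,0,-2,0,0,-0.18,0],[0,0,-2,0,0,-0.18,0]]]' >/dev/null; q; python3 -m inch '[[[0,0,-2,0,0,0,0],[0,0,-4,0,0,0,0],[0,0,-6,0,0,0,0],[0,0,-6,0,0,0,0]]]'  >/dev/null; q
```

```text
F tool [-0.8 -2.3 -4.2] M tool [ 0.98 -0.15 -0.1 ] C in tool [ -1.1  -0.2 108.4] rot [0.    0.    1.812] j [-0.29  0.33  2.04  0.2   0.26  0.01] 19.825943232666976
F tool [-1.3 -2.7  1.1] M tool [ 1.01 -0.27 -0.01] C in tool [ -1.2  -0.3 114.4] rot [0.   0.   1.81] j [-0.29  0.31  2.04  0.19  0.27  0.01] 19.75341349519394
```

```bash
q(){ python3 -c "
from h import *
st()"; }; python3 -m inch '[[[0,0,-4,0,0,0,0],[0,0,-8,0,0,0,0],[0,0,-12,0,0,0,0],[0,0,-16,0,0,0,0]]]' >/dev/null; q; python3 -m inch '[[[0,0,-20,0,0,0,0],[0,0,-50,0,0,0,0],[0,0,-70,0,0,0,0],[0,0,-70,0,0,0,0]]]'  >/dev/null; q
python3 - <<'E'
from h import *
w=grab("wrist");save(w,"off.png",(200,80,440,260),3.3)
print(proj(w,[[645.4,-158.9,101]]))
for i,nm in ((grab("top"),"top"),):
    save(i,"topoff.png")
G=np.array([620.8,98.2,114.4]);print(rel([620.8,98.2,254],down(np.radians(107.3))))
E
```

```text
F tool [ 0.3 -0.3  1.5] M tool [ 0.47 -0.19 -0.02] C in tool [ -1.5  -2.  131. ] rot [-0.002 -0.002  1.81 ] j [-0.29  0.28  2.05  0.18  0.3   0.02] 19.797715961099904
F tool [-0.9  0.   1.9] M tool [ 0.43 -0.23 -0.03] C in tool [ -1.9  -4.1 202.8] rot [-0.005 -0.005  1.81 ] j [-0.3   0.12  2.06  0.13  0.43  0.06] 19.737405820782648
[[314.60527591 181.34159036]]
(array([240.9, -56.6,  32.2]), array([ 0.419,  0.517, -2.274]))
```

View pics/off.png

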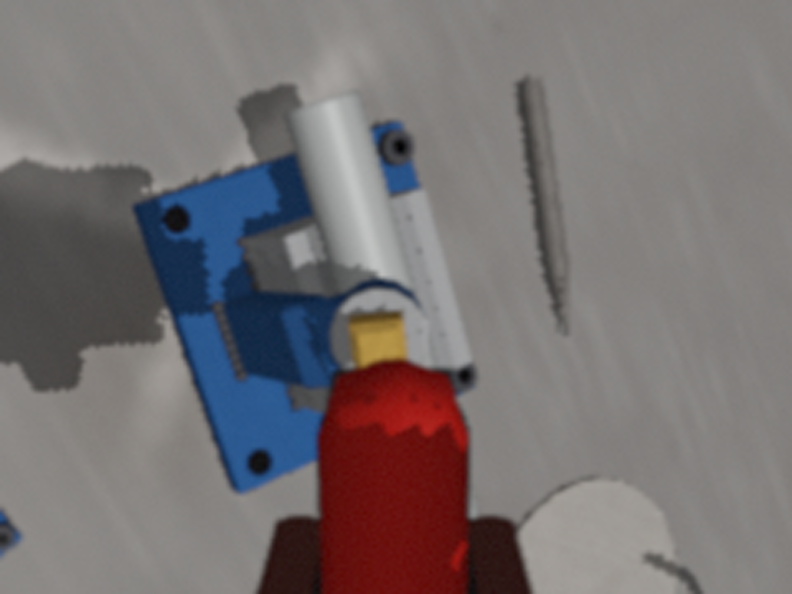

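The view shows the key off and the brass head at crop (377,340), about 6° short of the tool. That puts the screw near 1.75 rad. The bar still lies in the V, and the punch and disc are undisturbed. Now back to the stand.

```bash
python3 -m inch '[[[241,-57,32,0.419,0.517,-2.274,0],[241,-57,32,0.419,0.517,-2.274,0],[241,-57,32,0.419,0.517,-2.274,0],[241,-57,32,0.419,0.517,-2.274,0],[241,-57,32,0.419,0.517,-2.274,0],[241,-57,32,0.419,0.517,-2.274,0],[241,-57,32,0.419,0.517,-2.274,0],[241,-57,32,0.419,0.517,-2.274,0],[241,-57,32,0.419,0.517,-2.274,0],[241,-57,32,0.419,0.517,-2.274,0],[241,-57,32,0.419,0.517,-2.274,0],[241,-57,32,0.419,0.517,-2.274,0],[241,-57,32,0.419,0.517,-2.274,0],[241,-57,32,0.419,0.517,-2.274,0],[241,-57,32,0.419,0.517,-2.274,0],[241,-57,32,0.419,0.517,-2.274,0],[241,-57,32,0.419,0.517,-2.274,0],[241,-57,32,0.419,0.517,-2.274,0]]]'; python3 - <<'E'
from h import *
l=pickle.load(open("wl.pkl","rb"));w=grab("wrist")
for i in (l,w):   # grip in hand: before vs after
    h=cv2.cvtColor(i["frame"],cv2.COLOR_RGB2HSV);red=((h[...,0]<8)|(h[...,0]>172))&(h[...,1]>130)&(h[...,2]>40)
    b=cv2.minAreaRect(max(cv2.findContours(red[150:300,260:380].astype(np.uint8),0,1)[0],key=cv2.contourArea));
    print(b,[tuple(np.flatnonzero(red[v,250:390])[[0,-1]]+250) for v in (215,225,245,265)],np.flatnonzero(red[:,319]).min())
print(rel([620.8,98.2,114.4],R.from_rotvec([0.4708,-3.1032,-0.0034]).as_matrix()))
E
```

```text
t: 20.45
ee_pos: [619.9, 99.0, 251.9]
orientation: [0.467, -3.104, -0.003]
ft_force: [0.0, 0.7, -0.6]
width: 19.6
grasp_force: 30.0
((49.48521041870117, 105.9645004272461), (117.53845977783203, 95.07693481445312), 67.38013458251953) [(np.int64(297), np.int64(341)), (np.int64(297), np.int64(341)), (np.int64(283), np.int64(354)), (np.int64(276), np.int64(362))] 190
((49.24261474609375, 105.07867431640625), (118.92168426513672, 95.20069885253906), 67.80970764160156) [(np.int64(297), np.int64(342)), (np.int64(297), np.int64(341)), (np.int64(283), np.int64(355)), (np.int64(276), np.int64(362))] 188
(array([ -1.2,  -1.2, 137.7]), array([-0.   , -0.   , -0.002]))
```

```bash
q(){ python3 -c "
from h import *
st();print(status.get_obs()['ee_pos'])"; }; python3 -m inch '[[[-1,-1,40,0,0,0,0],[-1,-1,80,0,0,0,0],[-1,-1,95,0,0,0,0],[-1,-1,105,0,0,0,0],[-1,-1,115,0,0,0,0],[-1,-1,125,0,0,0,0],[-1,-1,125,0,0,0,0]]]' >/dev/null; q; python3 -m inch '[[[0,0,4,0,0,0,0],[0,0,8,0,0,0,0],[0,0,11,0,0,0,0],[0,0,11,0,0,0,0]]]' >/dev/null; q
```

```text
F tool [-0.1  0.6  2. ] M tool [-0.02 -0.01 -0.06] C in tool [  52.7 -252.8   26.6] rot [-0.118  0.519 -0.518] j [ 0.14  0.57  1.69  0.    0.88 -1.74] 19.854171014388406
[620.71762268  98.14090794 127.85340594]
F tool [-0.9  0.2  1.6] M tool [-0.04  0.   -0.03] C in tool [  52.7 -252.8   15.8] rot [-0.118  0.519 -0.518] j [ 0.14  0.59  1.69  0.    0.87 -1.74] 19.79791886912732
[620.65955865  98.14249036 117.06610238]
```

Free entry with no side force. Now down to the floor in small steps.

```bash
q(){ python3 -c "
from h import *
o=status.get_obs();print(o['ft_force'].round(1),o['ee_pos'].round(1),o['width'])"; }; python3 -m inch '[[[0,0,1,0,0,0,0],[0,0,2,0,0,0,0],[0,0,2.5,0,0,0,0],[0,0,2.5,0,0,0,0]]]' >/dev/null; q; python3 -m inch '[[[0,0,1,0,0,0,0],[0,0,1,0,0,0,0]]]' >/dev/null; q
```

```text
[ 0.7  0.  -1.9] [620.8  98.1 114.8] 19.656737275766886
[ 0.3  0.6 -1.2] [620.8  98.2 113.7] 19.894823898669813
```

```bash
q(){ python3 -c "
from h import *
o=status.get_obs();print(o['ft_force'].round(1),o['ee_pos'].round(1),o['width'])"; }; python3 -m inch '[[[0,0,0.7,0,0,0,0],[0,0,0.7,0,0,0,0]]]' >/dev/null; q; python3 -m inch '[[[0,0,0.7,0,0,0,0],[0,0,0.7,0,0,0,0]]]' >/dev/null; q
```

```text
[-0.3  0.1 -2.6] [620.8  98.1 113. ] 19.928869903717487
[-1.6  0.1  1.5] [621.   98.2 112.8] 19.80845280736636
```

Floor touched. Release and rise.

```bash
python3 -m inch '[[[0,0,0,0,0,0,30],[0,0,0,0,0,0,60],[0,0,0,0,0,0,100],[0,0,0,0,0,0,100],[0,0,0,0,0,0,100],[0,0,0,0,0,0,100],[0,0,0,0,0,0,100],[0,0,-30,0,0,0,100],[0,0,-80,0,0,0,100],[0,0,-120,0,0,0,100],[0,0,-160,0,0,0,100],[0,0,-187,0,0,0,100],[0,0,-187,0,0,0,100],[0,0,-187,0,0,0,100]]]'; python3 - <<'E'
from h import *
w=grab("wrist");t=grab("top");h=cv2.cvtColor(w["frame"],cv2.COLOR_RGB2HSV)
m=(((h[...,0]<8)|(h[...,0]>172))&(h[...,1]>150)&(h[...,2]>70)).astype(np.uint8)
c=max(cv2.findContours(m,0,2)[0],key=cv2.contourArea);r=cv2.minAreaRect(c);b=cv2.boxPoints(r);b=b[np.argsort(b[:,1])]
N=plane(w,[b[:2].mean(0)],105)[0];F=plane(w,[b[2:].mean(0)],125)[0];print(r,"mid",(N+F)/2)
save(t,"end.png",(215,120,395,235),4)
E
```

```text
t: 24.0
ee_pos: [621.2, 98.0, 299.5]
orientation: [0.472, -3.105, -0.002]
ft_force: [-0.6, -0.3, -0.9]
width: 87.7
grasp_force: 0.0
((319.0, 183.5), (81.0, 20.0), 90.0) mid [620.32228043  95.90314449 115.        ]
```

View pics/end.png

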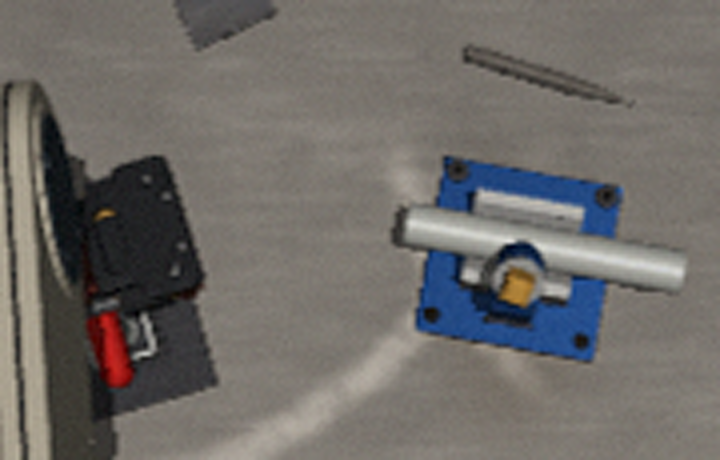

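The key stands in its tube again, with the grip at the same pixels as at the start (319,183). The screw head is turned, and the bar and punch are unmoved. Handing in.

```bash
python3 -c "
from workcell import ctrl
print(ctrl.close_job())"
```

```text
the job is handed in; nothing more can be done
None
```

The job is handed in, verdict not shown: I seated the key, turned the screw firm at an estimated 1.75 rad onto the bar, and stood the key back in its tube, in about 24 s; the bar, punch and disc looked undisturbed, but the nut was not checked at the end.

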